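# Power up the recording corner in the right order

### The arm

A 6-joint arm with a two-finger parallel gripper is mounted at the origin on the work surface. World frame = base frame: x ahead of the robot, y to its left, z up, the work surface at z = 0. Lengths are in m, angles in rad, forces in N, time in s.
With the tool pointing down it reaches from about 0.3 to 0.875 m from the base axis. Payload 6.4 kg.
Tool frame: the origin (TCP) lies between the finger pads; the fingertips stand 22 mm ahead of it and the grasp point (between the pads) lies 3 mm ahead of it (env.tip_reach is the distance from the TCP to the fingertips, in m); z points along the fingers, y is the line along which they close (so a half turn about z gives the same grasp; the last joint's range is limited). The gripper opens to 88 mm and grips with 3 to 60 N. Pads are 18 mm wide; open, the fingers measure 123 mm over their backs; the gripper's body (75 mm by 187 mm) begins 45 mm behind the grasp point.
Start: joints at [-1.535, 0.181, 1.607, -0, 1.354, -0.206], TCP at [0.138, -0.558, 0.261] pointing down, gripper open.
Joint ranges: [-2.99, 2.99], [-0.89, 2.07], [0.3, 2.58], [-1.14, 4.28], [0, 2.63], [-3.12, 3.12]. Speed limits (rad/s): [2.57, 2.57, 3.01, 3.14, 3.14, 3.14].

### API

Orientations are given as a unit quaternion [w, x, y, z].
In Python, from plant import sense, read_camera, env gives the robot as it stands.
- The arm moves only by the tool play_rows, never from a script. Its argument "moves" is a list of rows, each a list of 3 entries, a list of its own where there are three numbers: the shift along the world's x, y, z scaled (see below), then the turn about the world's z scaled (see below), then the opening, from 0 (shut) to 1 (fully open). In form: [[[dx, dy, dz], twist, jaw], ...]. A call has 1 to 5 rows; each row shifts and turns the commanded pose from where the row before left it; what a row does not reach is not made up. The controller multiplies each number of a shift by 150 mm and each number of a turn by pi/2 rad. A row lasts 1/12 s, in which the tool goes at most 41.7 mm and 7.16 degrees, less where a joint would pass 70% of its speed; a pose out of reach is approached as far as the arm can. A call with a number of a shift or a turn outside -1 to 1 is refused whole. A call with a gripper value outside its range is refused whole. The fingers move at their own pace and stop on an object; "squeeze" is the grip in N (left out, the last holds). Time passes only in rows, so rows that do not move let the fingers close. It gives the time, the measured TCP pose, the force, the opening and the grip force at its end, in the units of the state.
- sense(): the state, without advancing time (a new reading comes with each control period).
- read_camera(name): name is "scene" or "top" or "wrist"; returns a dict with "color" (420x560x3 uint8, blue, green, red), "vertical_fov" (degrees; the focal length in pixels is half the picture's height over the tangent of half this angle, whatever the lens; pixels are square), "cx", "cy" (the principal point, pixels), "D" ([k1, k2, p1, p2, k3] as OpenCV has them; the pictures are not rectified), "origin" and "orientation" of the camera in the world. Camera axes: x right, y up, looking along -z (the intrinsics and any distortion apply to the point x, -y, -z); pixel columns grow to the right and rows downward; lengths in m; the calibration is good to about 2 mm. A picture is of the moment at which its call begins. There is no depth.
- env.job_done(): hands the job in; it is judged then, once.
The state is a dict: "time": time; "qpos": joint angles; "joint_velocities": joint speeds; "joint_efforts": joint torques, N m; "eef_pos": TCP position; "orientation": TCP orientation; "ft_force": force on the tool from outside, world axes, zero at the start; "moment": the same for the moment, N m; "grip_width": opening from 0.0 (shut) to 1.0 (fully open); "gripper_force": force on a finger pad.
Only numpy, scipy, OpenCV 4.12 (cv2) and the standard library are available. Lean on these libraries where they do the work, as an engineer would, in place of code of your own. Each camera call takes 0.05 s, during which the arm holds its last target. There are 200 camera calls.

### The job

Switch on the recording corner so that the speaker does not pop: with closed fingertips, lightly press down the power switch on top of the audio interface (low box with one big knob) first, then the one on the mixer (flat, with many small knobs and faders), and the one on the upright speaker last. Each switch stays down when pressed. Do not lift, shove or press hard on the equipment, leave the other things on the bench alone, and finish with all three on.

Things in the scene. Friction and masses are not known exactly. Their poses are not given: they have to be found in the camera images.
- interface: Desktop audio interface, a low grey box 120 (x) x 140 (y) x 50 mm high, 1 kg, standing loose on rubber feet. Origin: centre of its underside, z up; -x is its front with two sockets. Big volume knob (46 mm across, 18 mm high) on top at x 0, y +34 mm; the power switch is on top at x +20, y -38 mm.
- mixer: Small mixer, 150 x 150 x 46 mm, 1.6 kg, standing loose on a rubber foot; dark top with small knobs (14 mm across, 12 mm high) and four faders. Origin: centre of its underside, z up; faders to its -x side. The power switch is on top at x +45, y +42 mm; the nearest small knob is about 37 mm from its centre.
- speaker: Upright black powered speaker, 120 (x) x 130 (y) x 170 mm high, 2 kg, standing loose. Origin: centre of its underside, z up; two cones on its -x face. The power switch is alone on its flat top at x +20, y 0 mm.
- interface_cap (a point): Centre of the top face of the interface's round power switch cap (28 mm across, aluminium, standing 15 mm proud of the interface's top, black collar around its foot): at x 20, y -38, z 65 mm in the interface's frame when off; goes down with the cap.
- mixer_cap (a point): Centre of the top face of the mixer's round power switch cap (28 mm across, aluminium, standing 15 mm proud of the mixer's top, black collar around its foot): at x 45, y 42, z 61 mm in the mixer's frame when off; goes down with the cap.
- speaker_cap (a point): Centre of the top face of the speaker's round power switch cap (28 mm across, aluminium, standing 15 mm proud of the speaker's top, black collar around its foot): at x 20, y 0, z 185 mm in the speaker's frame when off; goes down with the cap.
- interface_switch (a joint): Power switch of the audio interface. It slides straight down 10 mm, needs about 3.5 N to start and 6.5 N near the bottom, stays down where it is left (no spring back), and is on from 3 mm down; more than 20 N on the device is too hard. Value: m pressed down, 0 = off.
- mixer_switch (a joint): Power switch of the mixer. It slides straight down 10 mm, needs about 3.5 N to start and 6.5 N near the bottom, stays down where it is left (no spring back), and is on from 3 mm down; more than 20 N on the device is too hard. Value: m pressed down, 0 = off.
- speaker_switch (a joint): Power switch of the speaker. It slides straight down 10 mm, needs about 3.5 N to start and 6.5 N near the bottom, stays down where it is left (no spring back), and is on from 3 mm down; more than 20 N on the device is too hard. Value: m pressed down, 0 = off.
- bottle: Small grey bottle, 40 mm across, 85 mm high, standing between two of the devices; origin under its centre. Loose; just standing there, to be left alone.
- tape: Roll of grey tape lying flat, 104 mm across, 48 mm high; origin under its centre. Loose; just standing there, to be left alone.
- carton: Cardboard box 70 x 110 x 60 mm high; origin under its centre. Loose; just standing there, to be left alone.
There are look-alikes about, which are no part of the job. Leave any green, pink or turquoise look-alike of the mixer alone.

How it is judged:
By the outcome, as a careful person would: the job done as asked, in the order asked, and still so for the second after the job is handed in, with the robot touching nothing.
It also fails if it takes over 64 s, if anything falls off the work surface, if the arm or the gripper's body presses on something with over 40 N, if the wrist force passes 120 N, or if a joint passes its speed limit or range.

## Working session

There is one attempt and no reset: what is moved stays moved. The work goes in short steps, Python scripts to look and compute and a tool call to move; the robot and the scene stay as the last step left them, time stands still between calls to the robot, and variables do not carry over. Pictures are saved under pics/ and viewed, at most 10 in all, crops included, and the job is handed in when it is done.

Besides the shell and the picture viewer there is one more tool, called after "Call:" as name(argument=value, ...) on one line, values as JSON. play_rows: Moves the arm, as the interface text tells. Its arguments: {"type":"object","properties":{"moves":{"type":"array","items":{"type":"array"}},"squeeze":{"type":"number"}},"required":["moves"]}

```bash
mkdir -p pics
cat > h.py <<'E'
import numpy as np, cv2
from scipy.spatial.transform import Rotation as R
from plant import sense, read_camera, env
def K(c):
    f=210/np.tan(np.radians(c["vertical_fov"])/2); return np.array([[f,0,c["cx"]],[0,f,c["cy"]],[0,0,1.]])
def Rc(c):
    q=c["orientation"]; return R.from_quat([q[1],q[2],q[3],q[0]]).as_matrix()
def ray(c,uv):
    p=cv2.undistortPoints(np.array(uv,float).reshape(-1,1,2),K(c),np.array(c["D"],float)).reshape(-1,2)
    d=np.c_[p[:,0],-p[:,1],-np.ones(len(p))]@Rc(c).T
    return np.array(c["origin"]),d
def onz(c,uv,z):
    o,d=ray(c,uv); return o+d*((z-o[2])/d[:,2])[:,None]
def proj(c,P):
    X=(np.atleast_2d(P)-c["origin"])@Rc(c); X=X*[1,-1,-1]
    return cv2.projectPoints(X,np.zeros(3),np.zeros(3),K(c),np.array(c["D"],float))[0].reshape(-1,2)
def tri(rays):
    A=np.zeros((3,3));b=np.zeros(3)
    for o,d in rays:
        d=d/np.linalg.norm(d);M=np.eye(3)-np.outer(d,d);A+=M;b+=M@o
    return np.linalg.solve(A,b)
E
python3 - <<'E'
from h import *
import pickle
d={n:read_camera(n) for n in ["scene","top","wrist"]}
pickle.dump(d,open("c0.pkl","wb"))
for n in ["scene","top"]:
    c=d[n];cv2.imwrite(f"pics/{n}0.png",cv2.resize(c["color"],(800,600)))
    print(n,c["origin"],c["orientation"],c["vertical_fov"],c["D"],c["cx"],c["cy"])
s=sense();print(s["time"],s["eef_pos"],s["orientation"],s["ft_force"],env.tip_reach)
E
```

```text
scene [1.48369671 0.11181373 0.86618813] [0.59833297 0.30946713 0.3353281  0.65862191] 44.12882494183282 [-0.11059406  0.          0.          0.          0.        ] 283.98685345192155 200.74361126726504
top [0.41446805 0.02464584 1.33056515] [-0.70350305 -0.01769899  0.03092889  0.70979829] 51.956092267219645 [0.01341021 0.         0.         0.         0.        ] 279.8189089013444 211.59018569753715
0.15 [ 0.1376969  -0.55789159  0.26004607] [-6.41776502e-04  9.92700122e-01  1.20607012e-01  6.41989677e-05] [-0.55817787  0.5417299  -0.50762222] 0.022
```

View pics/scene0.png

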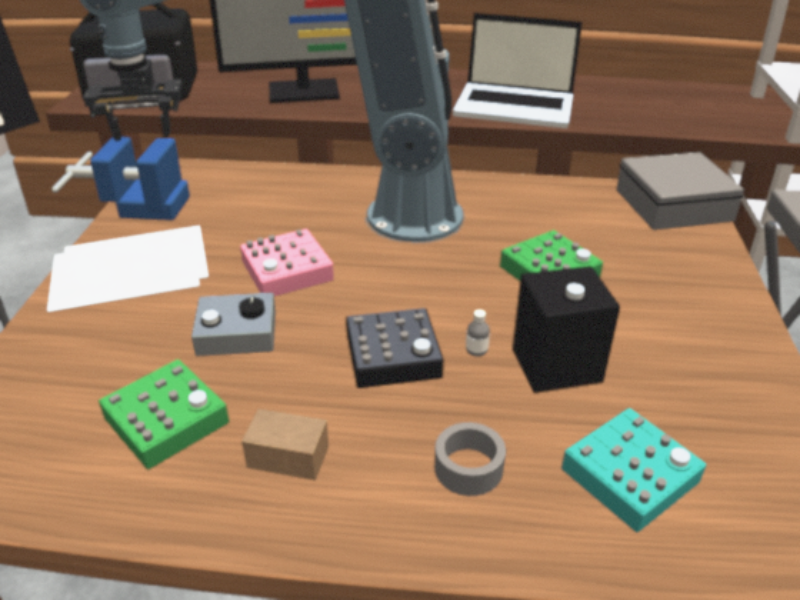

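View pics/top0.png

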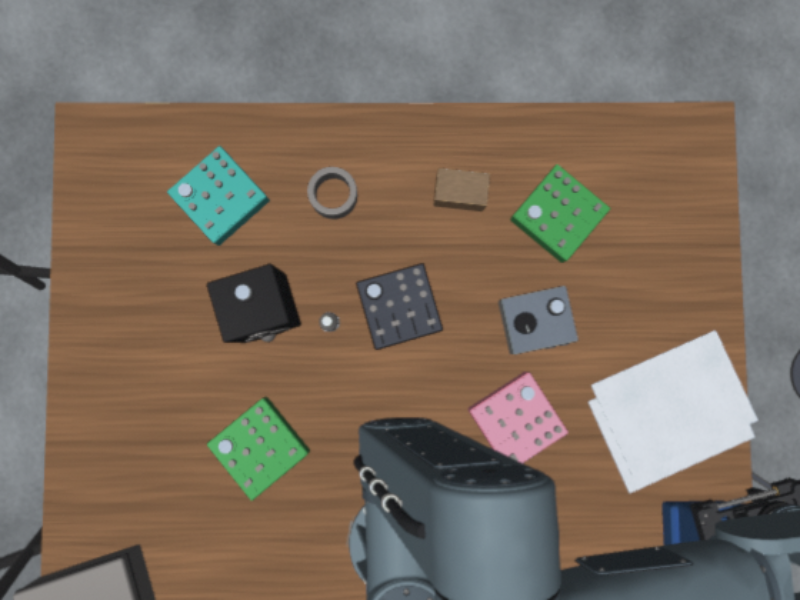

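Scene picture (800×600): interface cap (210,317), dark mixer cap (422,346), speaker cap (575,291). In the top picture the same caps are at (557,307), (374,291) and (243,292).

Mixer candidates in the top picture are green (560,212), green (258,447), pink (519,418), turquoise (217,195) and dark (399,306). Only the dark one fits the "dark top" description, and the task says to leave the coloured ones alone.

Run:
```python
from h import *
import pickle
d=pickle.load(open("c0.pkl","rb"))
seed={"interface":((210,317),(557,307),.065),"mixer":((422,346),(374,291),.061),"speaker":((575,291),(243,292),.185)}
for n,(a,b,z) in seed.items():
    rs=[];pts=[]
    for cam,s in(("scene",a),("top",b)):
        c=d[cam];u,v=[int(round(x*.7)) for x in s]
        g=c["color"].min(2); w=g[v-10:v+11,u-12:u+13]
        k,l,st,ce=cv2.connectedComponentsWithStats((w>150).astype(np.uint8))
        lab=l[10,12]; p=ce[lab]+[u-12,v-10]; pts.append((p.round(1),st[lab].tolist()))
        o,dd=ray(c,[p]); rs.append((o,dd[0]))
        pts.append(onz(c,[p],z)[0].round(4))
    print(n,tri(rs).round(4),pts)
t=d["top"]["color"][170:270,130:420]; s=d["scene"]["color"][180:280,130:420]
cv2.imwrite("pics/crop.png",cv2.resize(np.vstack([t,s]),None,fx=2.7,fy=2.7,interpolation=cv2.INTER_CUBIC))
```

```text
interface [ 0.4913 -0.3232  0.0603] [(array([148.1, 221.6]), [0, 0, 25, 21, 394]), array([ 0.4974, -0.3188,  0.065 ]), (array([389.6, 214.1]), [8, 5, 8, 9, 60]), array([ 0.4914, -0.3237,  0.065 ])]
mixer [0.5276 0.0551 0.0604] [(array([295.1, 240.5]), [6, 5, 13, 9, 86]), array([0.5283, 0.0551, 0.061 ]), (array([261.3, 203.1]), [7, 5, 9, 9, 62]), array([0.5275, 0.0551, 0.061 ])]
speaker [0.516  0.296  0.1843] [(array([402.4, 202. ]), [7, 4, 12, 9, 87]), array([0.517 , 0.2958, 0.185 ]), (array([169.3, 204. ]), [7, 6, 10, 9, 75]), array([0.5159, 0.2958, 0.185 ])]
```

View pics/crop.png

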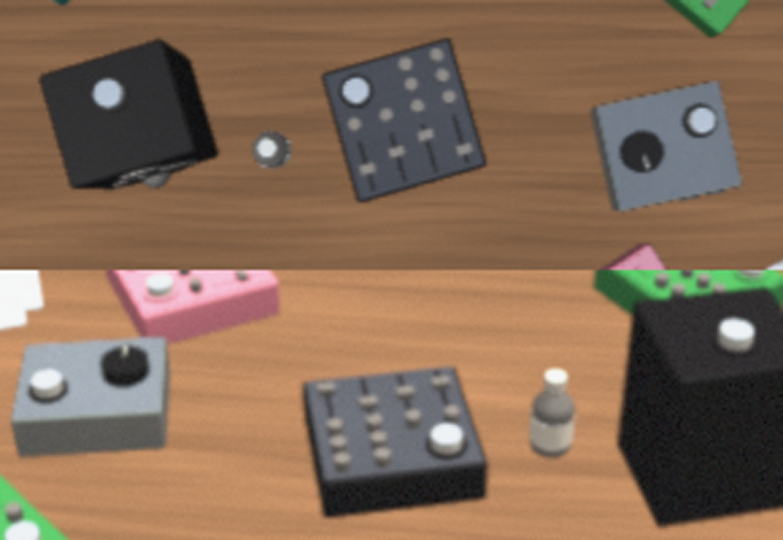

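The crop confirms the dark mixer and its cap beside it, the grey interface with its cap away from the big black knob, and the speaker with its single cap. Heights from two views are mixer 60 mm and speaker 184 mm, which match the text. The interface blob leaked in the scene view, so I'm using the top view for its xy.

Call:
play_rows(moves=[[[0.16,0.11,0],0,0],[[0.16,0.11,0],0,0],[[0.16,0.11,0],0,0],[[0.16,0.11,0],0,0],[[0.16,0.11,0],0,0]], squeeze=10)

```text
time: 0.57
eef_pos: [0.2585, -0.4747, 0.2604]
orientation: [-0.0, 0.993, 0.12, -0.0]
ft_force: [0.4, -0.4, 0.1]
grip_width: 0.645
gripper_force: 0.0
```

Call:
play_rows(moves=[[[0.16,0.11,0],0,0],[[0.16,0.11,0],0,0],[[0.16,0.11,0],0,0],[[0.16,0.11,0],0,0],[[0.16,0.11,0],0,0]])

```text
time: 0.98
eef_pos: [0.3786, -0.3921, 0.2605]
orientation: [-0.0, 0.993, 0.121, -0.0]
ft_force: [0.6, 0.4, -0.2]
grip_width: 0.267
gripper_force: 0.0
```

Call:
play_rows(moves=[[[0.16,0.11,0],0,0],[[0.16,0.11,0],0,0],[[0.16,0.11,0],0,0],[[0,0,0],0,0],[[0,0,0],0,0]])

```text
time: 1.4
eef_pos: [0.4504, -0.3427, 0.2603]
orientation: [-0.0, 0.993, 0.122, -0.0]
ft_force: [-0.1, -0.2, 0.6]
grip_width: 0.005
gripper_force: 0.0
```

Run:
```python
from h import *
c=read_camera("wrist"); im=c["color"]
p=proj(c,[.4914,-.3237,.065])[0]; print(p,c["origin"])
g=cv2.medianBlur(cv2.cvtColor(im,cv2.COLOR_BGR2GRAY),3)
h=cv2.HoughCircles(g,cv2.HOUGH_GRADIENT,1.5,30,param1=100,param2=30,minRadius=10,maxRadius=60)
if h is not None:
    for x in h[0][:8]: print(x, im[int(x[1]),int(x[0])], onz(c,[x[:2]],.065)[0].round(4))
cv2.circle(im,tuple(int(v) for v in p),3,(0,0,255),-1)
cv2.imwrite("pics/w1.png",im)
```

```text
[274.11365843 149.25612512] [ 0.5245088  -0.32419453  0.38594529]
[206.25     165.75      22.599998] [58 56 58] [ 0.4572 -0.2579  0.065 ]
[ 95.25     330.75      52.449997] [129 134 137] [ 0.2114 -0.1527  0.065 ]
[276.75 347.25  37.  ] [ 71 124 181] [ 0.2469 -0.3864  0.065 ]
[129.75     287.25      27.400002] [60 61 65] [ 0.2885 -0.1918  0.065 ]
[111.75 261.75  57.4 ] [ 71 126 180] [ 0.3177 -0.1675  0.065 ]
[329.25  18.75  35.5 ] [158 166 172] [ 0.6225 -0.3451  0.065 ]
[119.25 350.25  32.35] [ 67 118 169] [ 0.1882 -0.1859  0.065 ]
[47.25 96.75 45.85] [106  95  90] [ 0.4883 -0.0851  0.065 ]
```

View pics/w1.png

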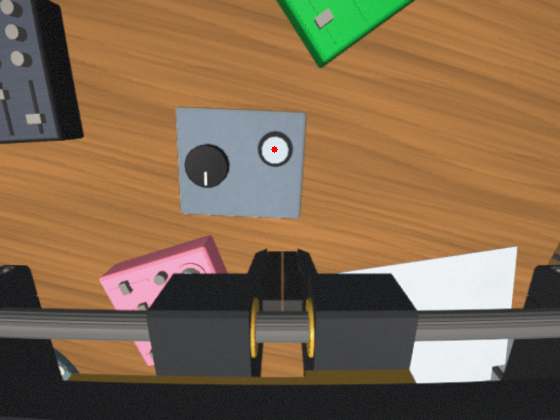

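The wrist picture shows the predicted point (274,149) on the centre of the interface cap, so the position is confirmed.

Call:
play_rows(moves=[[[0.14,0.063,0],0,0],[[0.133,0.063,-0.2],0,0],[[0,0,-0.2],0,0],[[0,0,-0.2],0,0],[[0,0,-0.2],0,0]])

```text
time: 1.87
eef_pos: [0.4898, -0.3258, 0.1395]
orientation: [0.0, 0.993, 0.12, -0.0]
ft_force: [0.8, 0.4, -0.5]
grip_width: 0.007
gripper_force: 0.0
```

Call:
play_rows(moves=[[[0,0,-0.12],0,0],[[0,0,-0.06],0,0],[[0,0,0],0,0],[[0,0,0],0,0],[[0,0,0],0,0]])

```text
time: 2.28
eef_pos: [0.4911, -0.3262, 0.1155]
orientation: [0.001, 0.993, 0.12, 0.001]
ft_force: [-0.2, -0.6, 0.8]
grip_width: 0.002
gripper_force: 0.0
```

Call:
play_rows(moves=[[[0,0.015,-0.07],0,0],[[0,0,-0.05],0,0],[[0,0,-0.02],0,0],[[0,0,0],0,0],[[0,0,0],0,0]])

```text
time: 2.7
eef_pos: [0.4905, -0.3224, 0.0924]
orientation: [-0.0, 0.993, 0.121, -0.0]
ft_force: [0.3, 0.6, 0.8]
grip_width: 0.003
gripper_force: 0.0
```

Call:
play_rows(moves=[[[0,0,-0.006],0,0],[[0,0,-0.006],0,0],[[0,0,-0.006],0,0],[[0,0,0],0,0],[[0,0,0],0,0]])

```text
time: 3.12
eef_pos: [0.4907, -0.3226, 0.09]
orientation: [0.0, 0.993, 0.121, 0.0]
ft_force: [0.5, 0.6, 0.3]
grip_width: 0.005
gripper_force: 0.0
```

Contact is expected at TCP z ≈ 0.087. I'll go about 1 mm per row and watch the force.

Call:
play_rows(moves=[[[0,0,-0.007],0,0],[[0,0,-0.007],0,0],[[0,0,-0.007],0,0],[[0,0,-0.007],0,0],[[0,0,0],0,0]])

```text
time: 3.53
eef_pos: [0.4907, -0.3227, 0.0859]
orientation: [0.0, 0.993, 0.121, 0.0]
ft_force: [-0.8, 1.4, 2.6]
grip_width: 0.006
gripper_force: 1.2
```

Call:
play_rows(moves=[[[0,0,-0.007],0,0],[[0,0,-0.007],0,0],[[0,0,-0.007],0,0],[[0,0,-0.007],0,0],[[0,0,0],0,0]])

```text
time: 3.95
eef_pos: [0.4907, -0.3227, 0.0815]
orientation: [0.0, 0.993, 0.121, 0.0]
ft_force: [-0.7, 0.6, 3.3]
grip_width: 0.002
gripper_force: 1.7
```

Call:
play_rows(moves=[[[0,0,-0.007],0,0],[[0,0,-0.007],0,0],[[0,0,0],0,0],[[0,0,0],0,0]])

```text
time: 4.28
eef_pos: [0.4907, -0.3227, 0.0795]
orientation: [0.0, 0.993, 0.121, 0.0]
ft_force: [-1.3, 0.4, 4.0]
grip_width: 0.004
gripper_force: 1.9
```

Call:
play_rows(moves=[[[0,0,0.05],0,0],[[0,0,0.1],0,0],[[0,0,0.2],0,0],[[0,0,0.2],0,0],[[0,0,0.2],0,0]])

```text
time: 4.7
eef_pos: [0.4903, -0.3223, 0.1929]
orientation: [-0.0, 0.993, 0.121, -0.0]
ft_force: [0.5, -0.6, 0.1]
grip_width: 0.005
gripper_force: 0.0
```

Call:
play_rows(moves=[[[-0.1,0,0.2],0,0],[[-0.1,0,0.2],0,0],[[-0.1,0,0],0,0],[[0,0,0],0,0],[[0,0,0],0,0]])

```text
time: 5.12
eef_pos: [0.4454, -0.3226, 0.2522]
orientation: [0.0, 0.993, 0.12, 0.0]
ft_force: [0.2, 0.6, -0.0]
grip_width: 0.007
gripper_force: 0.0
```

Run:
```python
from h import *
c=read_camera("wrist"); im=c["color"]; print(sense()["eef_pos"])
for z in(.065,.058,.055): print(z,proj(c,[.4914,-.3237,z])[0])
p=proj(c,[.4914,-.3237,.06])[0].astype(int)
w=im[p[1]-90:p[1]+90,max(p[0]-150,0):p[0]+120]
cv2.imwrite("pics/w2.png",cv2.resize(w,None,fx=2.5,fy=2.5))
```

```text
[ 0.44555437 -0.32234297  0.25139785]
0.065 [293.96773945 150.21106049]
0.058 [293.71369672 149.51790683]
0.055 [293.60809804 149.22979636]
```

View pics/w2.png

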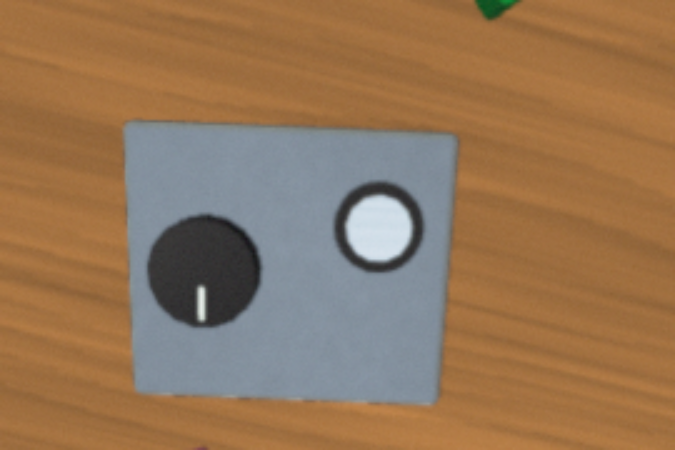

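The crop (675×450) shows the interface unmoved, with the cap at (379,228) centred in its collar and sunk into it. The tip went to 57.5 mm, about 7 mm down. Mixer next.

Call:
play_rows(moves=[[[0.045,0.21,0],0,0],[[0.045,0.21,0],0,0],[[0.045,0.21,0],0,0],[[0.045,0.21,0],0,0],[[0.045,0.21,0],0,0]])

```text
time: 5.58
eef_pos: [0.4795, -0.1631, 0.2505]
orientation: [-0.001, 0.993, 0.121, -0.001]
ft_force: [0.3, -0.3, -0.8]
grip_width: 0.006
gripper_force: 0.0
```

Call:
play_rows(moves=[[[0.045,0.21,0],0,0],[[0.045,0.21,0],0,0],[[0.045,0.21,0],0,0],[[0.045,0.21,0],0,0],[[0,0,0],0,0]])

```text
time: 6.0
eef_pos: [0.5067, -0.0338, 0.2506]
orientation: [-0.002, 0.992, 0.123, -0.001]
ft_force: [-0.0, 0.1, -0.2]
grip_width: 0.006
gripper_force: 0.0
```

Run:
```python
from h import *
c=read_camera("wrist"); im=c["color"]; print(sense()["eef_pos"])
for n,P in (("m",[.5276,.0551,.061]),("s",[.516,.296,.1845])):
    p=proj(c,P)[0]; print(n,p); cv2.circle(im,tuple(int(v) for v in p),3,(0,0,255),-1)
cv2.imwrite("pics/w3.png",im)
# interface cap height from scene + top
s=read_camera("scene"); t=read_camera("top")
for n,cc in(("scene",s),("top",t)):
    print(n,proj(cc,[[.4914,-.3237,.065],[.4914,-.3237,.0575]]).round(1).tolist())
cv2.imwrite("pics/s3.png",cv2.resize(s["color"][190:260,120:210],None,fx=6,fy=6))
```

```text
[ 0.50649165 -0.03603762  0.25060652]
m [204.07304949 152.1305644 ]
s [-174.7468831  110.2173906]
scene [[146.9, 220.0], [147.4, 222.3]]
top [[389.6, 214.1], [388.9, 214.3]]
```

View pics/w3.png

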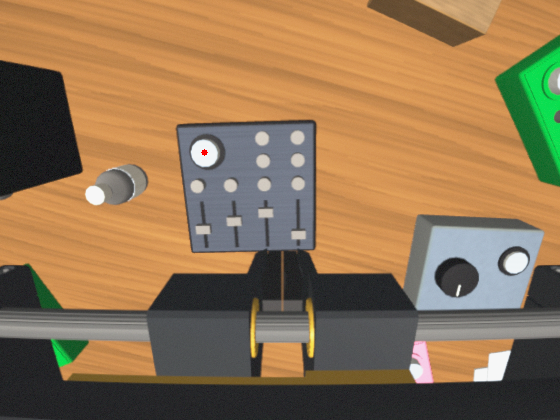

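View pics/s3.png

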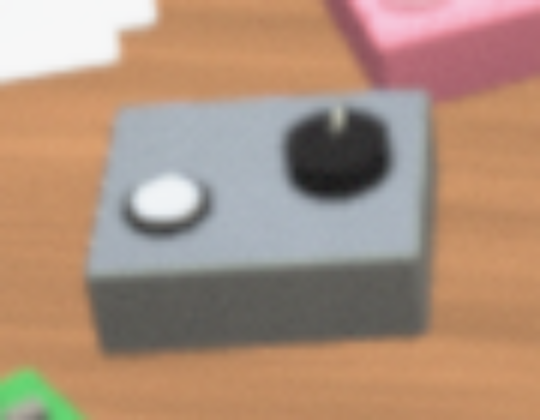

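Picture s3 shows the interface cap (167,197) sunk and the box in place. Picture w3 shows the prediction (204,152) centred on the mixer cap, with the bottle at (115,185) clear of the path.

Call:
play_rows(moves=[[[0.047,0.2,0],0,0],[[0.047,0.2,0],0,0],[[0.047,0.207,0],0,0],[[0,0,-0.2],0,0],[[0,0,-0.2],0,0]])

```text
time: 6.57
eef_pos: [0.5294, 0.052, 0.1927]
orientation: [0.001, 0.993, 0.121, 0.002]
ft_force: [-0.0, -0.5, -0.8]
grip_width: 0.009
gripper_force: 0.0
```

Call:
play_rows(moves=[[[0,0,-0.2],0,0],[[0,0,-0.2],0,0],[[0,0,-0.1],0,0],[[0,0,0],0,0],[[0,0,0],0,0]])

```text
time: 6.98
eef_pos: [0.527, 0.0508, 0.116]
orientation: [-0.0, 0.993, 0.12, -0.001]
ft_force: [0.7, -0.2, 0.5]
grip_width: 0.002
gripper_force: 0.0
```

Call:
play_rows(moves=[[[0,0,0],0,0],[[0,0,0],0,0]])

```text
time: 7.15
eef_pos: [0.5289, 0.0513, 0.1187]
orientation: [0.0, 0.993, 0.12, 0.001]
ft_force: [0.2, 0.0, 0.2]
grip_width: 0.002
gripper_force: 0.0
```

Call:
play_rows(moves=[[[-0.003,0.025,-0.08],0,0],[[0,0,-0.06],0,0],[[0,0,-0.04],0,0],[[0,0,0],0,0],[[0,0,0],0,0]])

```text
time: 7.57
eef_pos: [0.5266, 0.0558, 0.0893]
orientation: [-0.0, 0.993, 0.121, -0.001]
ft_force: [0.0, -0.8, 0.7]
grip_width: 0.004
gripper_force: 0.0
```

Call:
play_rows(moves=[[[0,0,-0.007],0,0],[[0,0,-0.007],0,0],[[0,0,0],0,0],[[0,0,0],0,0]])

```text
time: 7.9
eef_pos: [0.5273, 0.0556, 0.0881]
orientation: [0.0, 0.993, 0.121, 0.0]
ft_force: [0.3, 0.4, 0.6]
grip_width: 0.001
gripper_force: 0.0
```

Call:
play_rows(moves=[[[0,0,-0.007],0,0],[[0,0,-0.007],0,0],[[0,0,-0.007],0,0],[[0,0,-0.007],0,0],[[0,0,-0.007],0,0]])

```text
time: 8.32
eef_pos: [0.5271, 0.0557, 0.0827]
orientation: [0.0, 0.993, 0.121, -0.0]
ft_force: [-0.8, -0.4, 3.5]
grip_width: 0.005
gripper_force: 1.9
```

Call:
play_rows(moves=[[[0,0,-0.007],0,0],[[0,0,-0.007],0,0],[[0,0,-0.007],0,0],[[0,0,0],0,0],[[0,0,0],0,0]])

```text
time: 8.73
eef_pos: [0.5271, 0.0557, 0.0795]
orientation: [-0.0, 0.993, 0.121, -0.0]
ft_force: [-1.5, 0.3, 2.1]
grip_width: 0.002
gripper_force: 1.4
```

Call:
play_rows(moves=[[[0,0,-0.007],0,0],[[0,0,-0.007],0,0],[[0,0,-0.007],0,0],[[0,0,0],0,0],[[0,0,0],0,0]])

```text
time: 9.15
eef_pos: [0.5271, 0.0557, 0.0763]
orientation: [-0.0, 0.993, 0.121, 0.0]
ft_force: [-0.8, -0.6, 2.2]
grip_width: 0.007
gripper_force: 1.6
```

Call:
play_rows(moves=[[[0,0,0.05],0,0],[[0,0,0.1],0,0],[[0,0,0.2],0,0],[[0,0,0.2],0,0],[[0,0,0.2],0,0]])

```text
time: 9.57
eef_pos: [0.5267, 0.0557, 0.19]
orientation: [-0.0, 0.993, 0.121, -0.0]
ft_force: [1.4, -0.2, -0.5]
grip_width: 0.011
gripper_force: 0.0
```

Call:
play_rows(moves=[[[-0.06,0,0.2],0,0],[[-0.1,0,0.2],0,0],[[-0.1,0,0.2],0,0],[[-0.1,0,0.1],0,0],[[0,0,0],0,0]])

```text
time: 9.98
eef_pos: [0.4733, 0.0558, 0.2983]
orientation: [0.001, 0.993, 0.121, 0.003]
ft_force: [0.7, -0.4, -0.4]
grip_width: 0.007
gripper_force: 0.0
```

Call:
play_rows(moves=[[[0,0.2,0],0,0],[[0,0.2,0],0,0],[[0,0.2,0],0,0],[[0,0,0],0,0],[[0,0,0],0,0]])

```text
time: 10.4
eef_pos: [0.4728, 0.1467, 0.2928]
orientation: [0.0, 0.993, 0.122, -0.001]
ft_force: [0.0, 0.4, 0.1]
grip_width: 0.006
gripper_force: 0.0
```

Run:
```python
from h import *
c=read_camera("wrist"); im=c["color"]; print(sense()["eef_pos"])
for n,P in (("m",[.5276,.0551,.055]),("s",[.516,.296,.1845])):
    p=proj(c,P)[0]; print(n,p)
    if n=="s": cv2.circle(im,tuple(int(v) for v in p),3,(0,0,255),-1)
s=read_camera("scene")["color"][210:270,240:340]
cv2.imwrite("pics/w4.png",np.vstack([im[:260],cv2.resize(s,(560,336))]))
```

```text
[0.47294121 0.14576551 0.29284559]
m [367.81244029 157.17894278]
s [102.89033604 116.27368766]
```

View pics/w4.png

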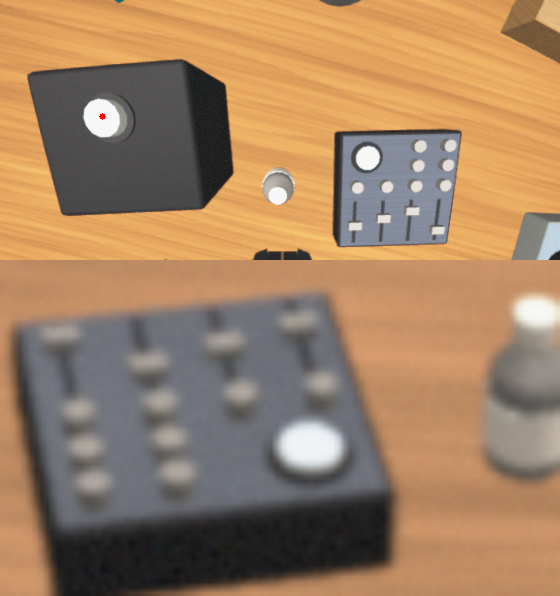

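The mixer cap is sunk at (368,157) in the upper half of the picture, and (311,447) in the lower half shows the same. The speaker prediction (103,116) sits on the speaker cap. Speaker last.

Call:
play_rows(moves=[[[0.06,0.2,0],0,0],[[0.06,0.2,0],0,0],[[0.06,0.2,0],0,0],[[0.06,0.2,0],0,0],[[0.047,0.2,0],0,0]])

```text
time: 10.92
eef_pos: [0.5173, 0.2955, 0.2934]
orientation: [0.0, 0.993, 0.119, -0.0]
ft_force: [1.2, 0.8, 0.1]
grip_width: 0.003
gripper_force: 0.0
```

Call:
play_rows(moves=[[[0,0,-0.1],0,0],[[0,0,-0.1],0,0],[[0,0,-0.1],0,0],[[0,0,-0.1],0,0],[[0,0,0],0,0]])

```text
time: 11.33
eef_pos: [0.515, 0.2937, 0.2299]
orientation: [0.001, 0.993, 0.12, -0.003]
ft_force: [-1.2, 0.2, -0.5]
grip_width: 0.006
gripper_force: 0.0
```

Call:
play_rows(moves=[[[0,0,0],0,0],[[0,0,0],0,0]])

```text
time: 11.5
eef_pos: [0.517, 0.295, 0.2346]
orientation: [-0.0, 0.993, 0.12, 0.0]
ft_force: [-0.1, 0.1, 0.9]
grip_width: 0.006
gripper_force: 0.0
```

Call:
play_rows(moves=[[[-0.006,0.006,-0.07],0,0],[[0,0,-0.05],0,0],[[0,0,-0.02],0,0],[[0,0,0],0,0],[[0,0,0],0,0]])

```text
time: 11.92
eef_pos: [0.5151, 0.2965, 0.2126]
orientation: [0.0, 0.993, 0.121, -0.0]
ft_force: [0.4, -0.3, 0.6]
grip_width: 0.008
gripper_force: 0.0
```

Call:
play_rows(moves=[[[0,0,-0.007],0,0],[[0,0,-0.007],0,0],[[0,0,0],0,0],[[0,0,0],0,0]])

```text
time: 12.25
eef_pos: [0.5153, 0.2966, 0.2109]
orientation: [-0.0, 0.993, 0.121, 0.0]
ft_force: [-0.6, 0.3, 0.2]
grip_width: 0.005
gripper_force: 0.0
```

Call:
play_rows(moves=[[[0,0,-0.007],0,0],[[0,0,-0.007],0,0],[[0,0,-0.007],0,0],[[0,0,-0.007],0,0],[[0,0,-0.007],0,0]])

```text
time: 12.67
eef_pos: [0.5153, 0.2966, 0.2059]
orientation: [0.0, 0.993, 0.121, 0.0]
ft_force: [-2.0, -1.2, 4.7]
grip_width: 0.005
gripper_force: 2.1
```

Call:
play_rows(moves=[[[0,0,-0.007],0,0],[[0,0,-0.007],0,0],[[0,0,-0.007],0,0],[[0,0,0],0,0],[[0,0,0],0,0]])

```text
time: 13.08
eef_pos: [0.5153, 0.2966, 0.2024]
orientation: [-0.0, 0.993, 0.121, 0.0]
ft_force: [-1.7, -0.5, 4.1]
grip_width: 0.009
gripper_force: 1.9
```

Call:
play_rows(moves=[[[0,0,-0.007],0,0],[[0,0,-0.007],0,0],[[0,0,-0.005],0,0],[[0,0,0],0,0],[[0,0,0],0,0]])

```text
time: 13.5
eef_pos: [0.5153, 0.2965, 0.1995]
orientation: [-0.0, 0.993, 0.121, 0.0]
ft_force: [-2.2, -0.8, 5.0]
grip_width: 0.006
gripper_force: 2.2
```

Call:
play_rows(moves=[[[0,0,0.05],0,0],[[0,0,0.1],0,0],[[0,0,0.2],0,0],[[0,0,0.2],0,0],[[-0.1,0,0.1],0,0]])

```text
time: 13.92
eef_pos: [0.5029, 0.2966, 0.3008]
orientation: [-0.0, 0.993, 0.12, 0.003]
ft_force: [0.3, 0.1, 0.3]
grip_width: 0.006
gripper_force: 0.0
```

Call:
play_rows(moves=[[[-0.15,0,0],0,0],[[-0.15,0,0],0,0],[[-0.1,0,0],0,0],[[0,0,0],0,0],[[0,0,0],0,0]])

```text
time: 14.33
eef_pos: [0.4402, 0.2967, 0.2974]
orientation: [-0.0, 0.993, 0.121, 0.001]
ft_force: [0.5, 0.6, -0.1]
grip_width: 0.008
gripper_force: 0.0
```

Run:
```python
from h import *
s=read_camera("scene"); print(sense()["eef_pos"])
cv2.imwrite("pics/s5.png",cv2.resize(s["color"][170:290,110:450],None,fx=2.35,fy=2.35))
```

```text
[0.44080782 0.29663723 0.29731284]
```

View pics/s5.png

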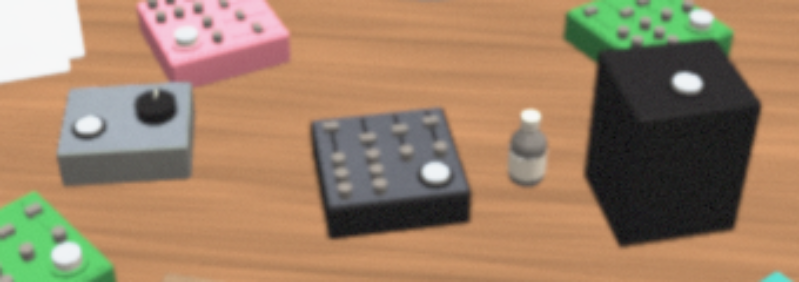

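The picture shows all three caps sunk, at (89,126), (436,173) and (687,83), and nothing else has moved. The arm is clear, so I'm handing in.

```bash
python3 -c "
from plant import env
print(env.job_done())"
```

```text
the job is handed in; nothing more can be done
None
```

I pressed the interface, mixer and speaker switches in that order, each about 6–7.5 mm down with readings of 5 N or less; the last picture shows all three caps down and nothing in view moved, and the job is handed in.

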